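# Push the stray slide home and send the tray to its stop

### The job

One of the three glass slides in the tray sticks out of its lane towards the robot: with the fingertips, gently push it in along its lane until it is home against the back wall like the other two. Then, pushing on the upright tab at the tray's end, slide the tray along its track all the way to the end stop and draw back. Do not touch the other two slides, lift nothing, and leave the mailer box, the jar and the slide holder where they stand.

Things in the scene. Friction and masses are not known exactly. Their poses are not given: they have to be found in the camera images.
- slide_a: one of three alike slides, 76 x 26 x 2 mm, 12 g, clear glass with a white frosted end 20 mm long; loose, flat in a lane of the tray. Origin: centre of its underside; x along its length, from the frosted end (robot side) to the clear end; z up. Any slide may lie in any lane; the one to push starts with its origin 17 to 27 mm short of home, its frosted end hanging 18 to 28 mm out in the open
- slide_b: as slide_a
- slide_c: as slide_a
- tray_home (a point): point on the tray, moving with it: top of its floor (27 mm above the bench), middle lane. x runs along the lanes to the back wall (face at x = 38 mm, 11 mm high), y along the track to the end stop, z up. Lanes at y = -48, 0, 48 mm, 29 wide, 5 deep, open to the robot. A slide is home with its origin at x = 0, good within 4 mm. Slides move under 0.3 N; keep well below 20 N
- tray_edge (a point): point on the tray, axes as tray_home: top of the floor's straight front edge, middle lane, 37 mm on the robot side of tray_home. A slide that is home stands 1 mm out past it. Under the overhanging slide is free room down to the black rubber mat (2 mm thick, reaching 63 mm out past the edge), so a finger can stand in front of the slide and reach below it, to 10 to 20 mm above the bench
- push_tab (a point): point on the tray, axes as tray_home: middle of the outer face of the upright tab at the tray's end away from the stop; the face looks along -y. Tab 50 mm wide (x), 5 mm thick (y), from 27 to 67 mm above the bench; this point is 55 mm above it. Outside the tab is free room above the track, whose rails reach 20 mm above the bench
- tray (a joint): travel of the tray along its track in m: 0 at the start, 0.09 against the end stop; positive along tray_home's y. Moves with about 2 N of friction and stays where it is left; 0.5 kg
- track: fixed steel track, turned up to 0.25 rad, 64 mm wide, 300 mm long, 20 mm high, on a black rubber mat 200 x 330 mm; origin on the bench under its middle; y along the track towards the end stop, a steel block 50 mm high whose near face is at y = 114 mm; at the start the tray's middle is at y = -60 mm
- mailer: grey plastic slide mailer box, 92 x 36 x 24 mm, loose, origin at the centre of its underside; a bystander
- jar: open blue plastic staining jar, 68 mm across, 85 mm high, loose, origin at the centre of its underside; a bystander
- holder: chrome slide holder, 90 x 50 mm, with a wire handle to 74 mm high, loose, origin at the centre of its underside; a bystander
Things that resemble listed ones, but are neither listed nor needed, are in the scene too. What is shaped like the slide_b but purple is not meant.

How it is judged:
On the way, in this order (a step that is already met when the one before it is completed fails the run):
1. the slide that stood out is home in its lane while the tray is still where it began (within 15 mm) (x of slide_a in the frame of tray_home between -0.004 and 0.004 m and z of slide_a in the frame of tray_home between -0.004 and 0.004 m and value of joint tray below 0.015 m), for 0.2 s.
2. the tray is against the end stop (value of joint tray above 0.085 m), for 0.2 s.
At the end, for the whole second after the job is handed in: the tray is within 5 mm of its end stop and at rest; all three slides lie flat in their lanes within 4 mm of home; mailer box, jar and holder stand upright within 10 mm of where they were (value of joint tray above 0.085 m and velocity of joint tray between -0.01 and 0.01 m/s and x of slide_a in the frame of tray_home between -0.004 and 0.004 m and z of slide_a in the frame of tray_home between -0.004 and 0.004 m and x of slide_b in the frame of tray_home between -0.004 and 0.004 m and z of slide_b in the frame of tray_home between -0.004 and 0.004 m and x of slide_c in the frame of tray_home between -0.004 and 0.004 m and z of slide_c in the frame of tray_home between -0.004 and 0.004 m and linear speed of each of slide_a, slide_b, slide_c, mailer, jar, holder below 0.02 m/s and distance of each of mailer, jar, holder from where it was at the start of the episode below 0.01 m and angle between each of mailer, jar, holder's own z axis and vertical below 0.1 rad); the robot touches nothing.
It fails at once if a slide that was already home is touched (over 0.3 N) (contact force between any of the fingers, the arm and slide_b above 0.3 N or contact force between any of the fingers, the arm and slide_c above 0.3 N).
It fails at once if a slide is lifted more than 10 mm off the tray floor, or falls from the tray (z of any of slide_a, slide_b, slide_c in the frame of tray_home above 0.01 m or z of any of slide_a, slide_b, slide_c in the frame of tray_home below -0.008 m).
It fails at once if the pushed slide is pressed with more than 20 N (contact force between any of the fingers, the arm and slide_a above 20 N).
It fails at once if the mailer box, jar or holder is moved by 10 mm (distance of any of mailer, jar, holder from where it was at the start of the episode above 0.01 m).
It also fails if it takes over 45 s, if anything falls off the work surface, if the arm or the gripper's body presses on something with over 40 N, if the wrist force passes 120 N, or if a joint passes its speed limit or range.

### The arm

A 7-joint arm with a two-finger parallel gripper is mounted at the origin on the work surface. World frame = base frame: x ahead of the robot, y to its left, z up, the work surface at z = 0. Lengths are in m, angles in rad, forces in N, time in s.
With the tool pointing down it reaches from about 0.4 to 0.85 m from the base axis. Payload 10.4 kg.
Tool frame: the origin (TCP) lies between the finger pads; the fingertips stand 8 mm ahead of it and the grasp point (between the pads) lies 11 mm behind it; z points along the fingers, x is the direction in which the jaws open and shut, and the axes are right-handed (so a half turn about z gives the same grasp; the last joint's range is limited). The gripper opens to 87 mm and grips with 3 to 60 N. Pads are 19 mm wide; open, the fingers measure 117 mm over their backs; the gripper's body (75 mm by 190 mm) begins 51 mm behind the grasp point.
Start: joints at [-1.291, 0.332, -0.065, 1.46, 0.022, 1.35, -0.088], TCP at [0.186, 0.597, 0.231] pointing down, gripper open.
Joint ranges: [-2.6, 2.6], [-0.5, 2.12], [-1.47, 1.34], [0.16, 2.42], [-1.27, 4.41], [0.06, 2.06], [-2.6, 2.6]. Speed limits (rad/s): [2.22, 2.22, 2.79, 2.79, 3.14, 3.14, 3.14].

### API

Orientations are given as a unit quaternion [x, y, z, w].
In Python, from bench import r, viewer gives the robot as it stands.
- The arm moves only by the tool apply_moves, never from a script. Its argument "increments" is a list of rows, each an object with "grip": the closure in counts, from 0 (fully open) to 255 (shut); "xyz": the shift along the tool's x, y, z in mm, a list of three; "rotation": the turn, a rotation vector about the tool's x, y, z in degrees, a list of three. A call has 1 to 5 rows; each row is the pose to reach, as a shift and turn from the pose measured when the call began, along the tool's axes at that moment; what a row does not reach only later rows make up. A row lasts 1/8 s, in which the tool goes at most 62.5 mm and 10.7 degrees, less where a joint would pass 70% of its speed; a pose out of reach is approached as far as the arm can. A call with a gripper value outside its range is refused whole. The fingers move at their own pace and stop on an object; "squeeze" is the grip in N (left out, the last holds). Time passes only in rows, so rows that repeat a pose let the fingers close. It gives the time, the measured TCP pose, the force and the opening at its end, in the units of the state.
- r.read_state(): the state, without advancing time (a new reading comes with each control period).
- viewer.camera(name): name is "scene" or "side" or "wrist"; returns a dict with "img" (480x640x3 uint8, blue, green, red), "range_z" (480x640 float32, m along the optical axis (not along the pixel's ray), 0 where there is no reading), "vertical_fov" (degrees; the focal length in pixels is half the picture's height over the tangent of half this angle, whatever the lens; pixels are square), "cx", "cy" (the principal point, pixels), "rvec" (rotation vector, rad) and "tvec" (3), from world to camera coordinates, as OpenCV has them. Camera axes: x right, y down, z forward; pixel columns grow to the right and rows downward; lengths in m; the calibration is good to about 2 mm. A picture is of the moment at which its call begins.
- r.close_job(): hands the job in, once; it reports no verdict.
The state is a dict: "time": time; "joint_positions": joint angles; "joint_vel": joint speeds; "joint_torque": joint torques, N m; "ee_pos": TCP position; "eef_rot": TCP orientation; "ft_force": force on the tool from outside, world axes, zero at the start; "torque": the same for the moment, N m; "width": finger opening in m.
Only numpy, scipy, OpenCV 4.12 (cv2) and the standard library are available. Lean on these libraries where they do the work, as an engineer would, in place of code of your own. Each camera call takes 0.05 s, during which the arm holds its last target.

## Working session

There is one attempt and no reset: what is moved stays moved. The work goes in short steps, Python scripts to look and compute and a tool call to move; the robot and the scene stay as the last step left them, time stands still between calls to the robot, and variables do not carry over. Pictures are saved under pics/ and viewed, and the job is handed in when it is done.

Besides the shell and the picture viewer there is one more tool, called after "Emit:" as name(argument=value, ...) on one line, values as JSON. apply_moves: Moves the arm, as the interface text tells. Its arguments: {"type":"object","properties":{"increments":{"type":"array","items":{"type":"object","properties":{"grip":{"type":"number"},"xyz":{"type":"array","items":{"type":"number"}},"rotation":{"type":"array","items":{"type":"number"}}}}},"squeeze":{"type":"number"}},"required":["increments"]}

```bash
mkdir -p pics; ls
cat > h.py <<'E'
import numpy as np, cv2
from bench import r, viewer
from scipy.spatial.transform import Rotation as R
def cam(n,fn=None):
    c=viewer.camera(n); 
    if fn: cv2.imwrite('pics/'+fn,c['img'])
    c['f']=240/np.tan(np.radians(c['vertical_fov'])/2)
    c['R']=R.from_rotvec(np.array(c['rvec']).ravel()).as_matrix(); c['t']=np.array(c['tvec']).ravel()
    return c
def world(c,u,v,z=None):
    d=np.array([(u-c['cx'])/c['f'],(v-c['cy'])/c['f'],1.])
    if z is None: 
        p=d*c['range_z'][int(round(v)),int(round(u))]; return c['R'].T@(p-c['t'])
    o=-c['R'].T@c['t']; w=c['R'].T@d; return o+w*(z-o[2])/w[2]
def proj(c,p):
    q=c['R']@np.array(p)+c['t']; return c['f']*q[0]/q[2]+c['cx'],c['f']*q[1]/q[2]+c['cy']
E
python3 - <<'E'
from h import *
import pickle
for n in ['scene','side','wrist']:
    c=cam(n,n+'0.png'); pickle.dump(c,open(n+'0.pkl','wb')); print(n,c['f'],c['cx'],c['cy'],-c['R'].T@c['t'],c['R'].tolist())
print(r.read_state())
E
```

```text
pics
scene 583.6552021497939 325.5924089347193 232.44228281227504 [1.17258275 0.10073352 0.93898939] [[-0.12023368736876236, 0.9927452496668931, -0.0008542163244570355], [0.8183152489590364, 0.09862083309517547, -0.5662456044868905], [-0.5620533904735575, -0.06878081522802557, -0.8242361225484767]]
side 438.0132314953395 313.7483848199084 238.04132346461353 [ 0.16792819 -0.41284958  0.57267214] [[0.7300552936518245, -0.6829937096126428, -0.02321337632722592], [-0.441404382755143, -0.44534308334494566, -0.7789940365634181], [0.5217101102101624, 0.5789552061657083, -0.6266014923044172]]
wrist 390.7726514572737 319.50044506485483 240.7349569832034 [0.10977854 0.62020454 0.38470388] [[0.2977776812427174, 0.95463511185178, -0.0005057404964539658], [0.9137978041083739, -0.2848859979137901, 0.28950568457178455], [0.276228213186894, -0.0866704760134799, -0.9571761608121945]]
{'time': 0.15, 'joint_positions': array([-1.2906067 ,  0.33276159, -0.06467627,  1.46076247,  0.02157321,
        1.34992707, -0.08851188]), 'joint_vel': array([ 0.0005869 , -0.00169012,  0.00039506, -0.0035084 ,  0.00188366,
        0.00113179,  0.0003375 ]), 'joint_torque': array([ 5.86696824e-04, -6.23634124e+01,  2.45445716e-02, -3.90141392e+01,
       -6.13417500e-02,  3.73300526e-02,  1.15423882e-04]), 'ee_pos': array([0.18628105, 0.5962767 , 0.22990814]), 'eef_rot': array([ 8.05669158e-01,  5.92365486e-01, -4.59196256e-04,  3.58079591e-04]), 'ft_force': array([-0.23400785, -0.01438734,  0.17030685]), 'torque': array([0.03533927, 0.0246833 , 0.04193725]), 'width': 0.08727106064808297}
```

View pics/scene0.png

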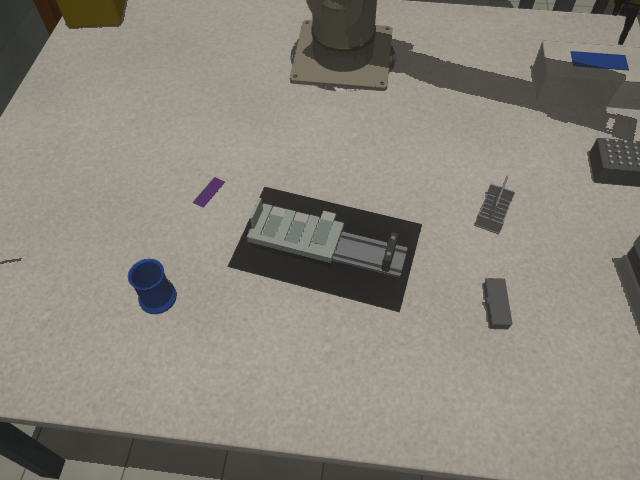

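View pics/side0.png

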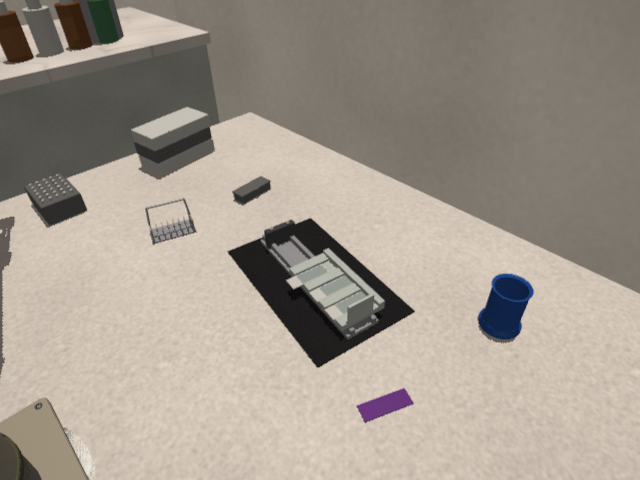

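View pics/wrist0.png

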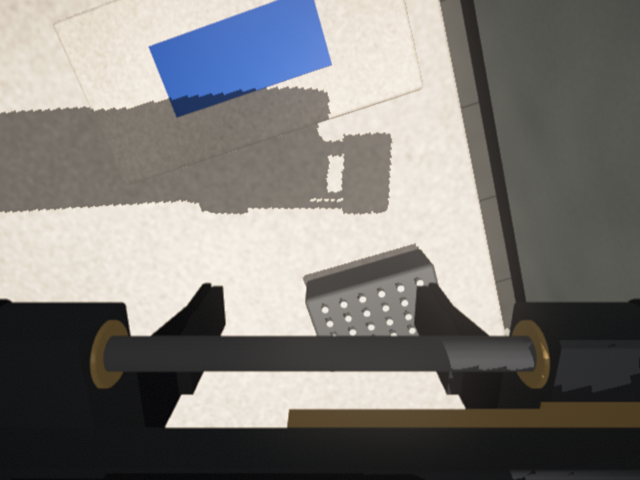

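The scene shows the tray at about (295,230) on the mat, with the end stop at (390,252). The protruding slide is in the lane nearest the stop: scene (328,217), side (296,284). Candidates are the home slides at (270,220) and (298,230), and the purple decoy at (209,192), which I exclude. Next is a close crop.

Run:
```python
import cv2
a=cv2.imread('pics/scene0.png')[180:300,225:425]; b=cv2.imread('pics/side0.png')[215:365,225:425]
cv2.imwrite('pics/sc1.png',cv2.resize(a,None,fx=4,fy=4,interpolation=cv2.INTER_CUBIC))
cv2.imwrite('pics/si1.png',cv2.resize(b,None,fx=4,fy=4,interpolation=cv2.INTER_CUBIC))
```

```text
(no output)
```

View pics/sc1.png

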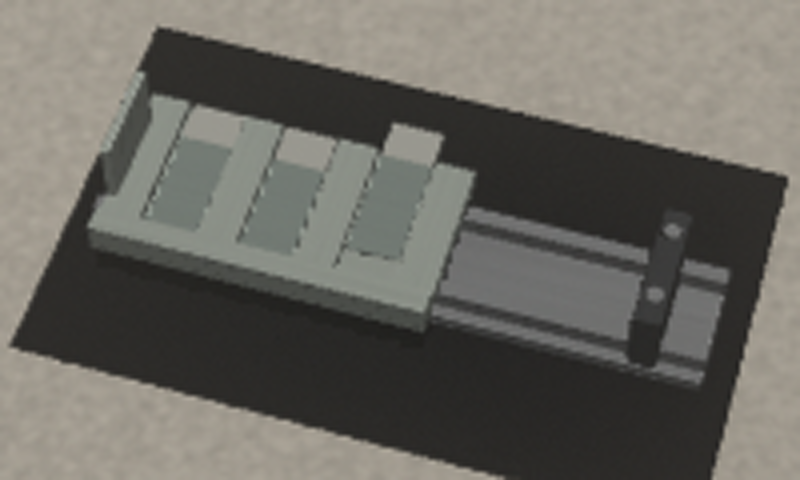

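View pics/si1.png

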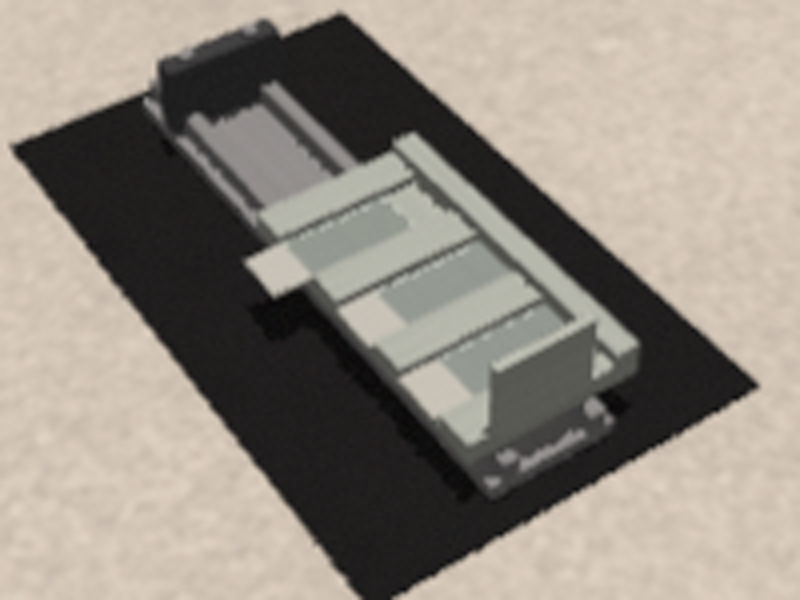

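```bash
cat > fit.py <<'E'
from h import *
import pickle
from scipy.optimize import least_squares
S=pickle.load(open('scene0.pkl','rb'));D=pickle.load(open('side0.pkl','rb'))
s=lambda u,v:(225+(u-1.5)/4,180+(v-1.5)/4); d=lambda u,v:(225+(u-1.5)/4,215+(v-1.5)/4)
mat=[(S,s(155,28),(-.1,-.165)),(S,s(788,178),(-.1,.165)),(S,s(12,347),(.1,-.165)),
 (D,d(12,147),(-.1,.165)),(D,d(342,14),(.1,.165)),(D,d(757,384),(.1,-.165)),(D,d(370,600),(-.1,-.165))]
def T(p,q):
    c,n=np.cos(p[2]),np.sin(p[2]); return np.array([p[0]+c*q[0]-n*q[1],p[1]+n*q[0]+c*q[1],q[2]])
f=lambda p:np.concatenate([np.array(proj(c,T(p,(*q,.002))))-px for c,px,q in mat])
o=least_squares(f,[.6,.1,.2]); print(o.x); print(o.fun.reshape(-1,2).round(1))
def tri(a,b):
    A=[];
    for c,(u,v) in ((S,a),(D,b)):
        P=np.diag([c['f'],c['f'],1])@np.c_[c['R'],c['t']]; P[0]+=c['cx']*P[2];P[1]+=c['cy']*P[2]
        A+=[u*P[2]-P[0],v*P[2]-P[1]]
    X=np.linalg.svd(np.array(A))[2][-1]; return X[:3]/X[3]
inv=lambda w:np.r_[np.array([[np.cos(o.x[2]),np.sin(o.x[2])],[-np.sin(o.x[2]),np.cos(o.x[2])]])@(w[:2]-o.x[:2]),w[2]]
pts={'slide out L':(s(391,123),d(282,297)),'slide out R':(s(443,133),d(246,263)),
'tabtop out front':(s(142,72),d(490,365)),'tabtop outer back':(s(103,152),d(590,325)),
'tray frontright':(s(475,172),d(258,215)),'tray backright':(s(428,330),d(415,133)),'stop top':(s(690,213),d(160,62))}
for k,(a,b) in pts.items():
    w=tri(a,b); print(k,w.round(4),'track',inv(w).round(4),'rngS',inv(world(S,*a)).round(3),'rngD',inv(world(D,*b)).round(3))
for k,w in (('tray_home',(0,-.06,.027)),('edge',(-.037,-.06,.027)),('tab',(0,-.06-.0,.055))): print(k,T(o.x,w))
E
python3 fit.py
```

```text
[ 0.56125291  0.02858891 -0.17162468]
[[ 0.8 -0.2]
 [ 0.3 -0.2]
 [-0.3 -0.3]
 [-0.5 -0.8]
 [ 0.  -1.1]
 [ 0.7 -0.7]
 [ 0.4  1.3]]
slide out L [0.5014 0.0116 0.0284] track [-0.0561 -0.0269  0.0284] rngS [-0.076 -0.032  0.002] rngD [-0.043 -0.006  0.002]
slide out R [0.5041 0.0377 0.0285] track [-0.0579 -0.0008  0.0285] rngS [-0.076 -0.005  0.003] rngD [-0.057 -0.001  0.028]
tabtop out front [ 0.5125 -0.1042  0.0662] track [-0.0253 -0.1392  0.0662] rngS [-0.025 -0.14   0.065] rngD [-0.005 -0.111  0.029]
tabtop outer back [ 0.5585 -0.1146  0.0627] track [ 0.0217 -0.1416  0.0627] rngS [ 0.024 -0.141  0.066] rngD [ 0.019 -0.143  0.066]
tray frontright [0.5269 0.0557 0.0308] track [-0.0385  0.0208  0.0308] rngS [-0.037  0.021  0.033] rngD [-0.037  0.023  0.028]
tray backright [0.6177 0.0442 0.0321] track [0.0529 0.025  0.0321] rngS [0.034 0.019 0.   ] rngD [0.073 0.055 0.002]
stop top [0.5517 0.1574 0.0496] track [-0.0314  0.1253  0.0496] rngS [-0.066  0.123  0.001] rngD [-0.031  0.125  0.049]
tray_home [ 0.55100591 -0.03052961  0.027     ]
edge [ 0.51454949 -0.02421062  0.027     ]
tab [ 0.55100591 -0.03052961  0.055     ]
```

```bash
cat > go.py <<'E'
import sys
from h import *
P=np.array([.56125,.02859]); YAW=-.17162
# args: track x,y (TCP), z ; tool x along track +y (arg 4 = extra yaw deg)
def plan(tx,ty,z,extra=0):
    c,n=np.cos(YAW),np.sin(YAW)
    w=np.array([P[0]+c*tx-n*ty,P[1]+n*tx+c*ty,z])
    st=r.read_state(); Rt=R.from_quat(st['eef_rot'])
    a=YAW+np.pi/2+np.radians(extra)
    Rg=R.from_matrix(np.array([[np.cos(a),np.sin(a),0],[np.sin(a),-np.cos(a),0],[0,0,-1]]))
    e=st['ee_pos'][:2]-P
    print('t',st['time'],'tcp',st['ee_pos'].round(4),'track',(c*e[0]+n*e[1]).round(4),(-n*e[0]+c*e[1]).round(4),'F',st['ft_force'].round(2),'w',st['width'],'q',st['joint_positions'].round(2))
    print('target',w.round(4),'xyz mm',(Rt.inv().apply(w-st['ee_pos'])*1e3).round(1),'rot',np.degrees((Rt.inv()*Rg).as_rotvec()).round(2))
if __name__=='__main__': plan(*map(float,sys.argv[1:]))
E
python3 go.py -.095 -.012 .2
```

```text
t 0.15 tcp [0.1863 0.5963 0.2299] track -0.4664 0.4953 F [-0.23 -0.01  0.17] w 0.08727106064808297 q [-1.29  0.33 -0.06  1.46  0.02  1.35 -0.09]
target [0.4656 0.033  0.2   ] xyz mm [-454.3  434.6   30.5] rot [-0.    0.07 -7.52]
```

Emit:
apply_moves(increments=[{"grip": 255,"xyz": [-40,40,0],"rotation": [0,0,-2]},{"grip": 255,"xyz": [-85,80,0],"rotation": [0,0,-4]},{"grip": 255,"xyz": [-130,122,0],"rotation": [0,0,-7.5]},{"grip": 255,"xyz": [-175,165,0],"rotation": [0,0,-7.5]},{"grip": 255,"xyz": [-220,208,0],"rotation": [0,0,-7.5]}], squeeze=10)

```text
time: 0.78
ee_pos: [0.3198, 0.3222, 0.2301]
eef_rot: [0.765, 0.644, -0.0, 0.0]
ft_force: [1.0, 0.8, 0.4]
width: 0.045
```

```bash
python3 go.py -.095 -.012 .2
```

```text
t 0.775 tcp [0.3198 0.3222 0.2301] track -0.288 0.2481 F [0.96 0.82 0.41] w 0.0450332219707218 q [-0.98 -0.05  0.09  1.89  0.    1.3   0.5 ]
target [0.4656 0.033  0.2   ] xyz mm [-260.   193.1   30.3] rot [-0.01  0.05 -0.02]
```

Emit:
apply_moves(increments=[{"grip": 255,"xyz": [-50,37,5]},{"grip": 255,"xyz": [-100,74,10]},{"grip": 255,"xyz": [-150,111,15]},{"grip": 255,"xyz": [-205,152,20]},{"grip": 255,"xyz": [-260,193,30]}])

```text
$.increments[0]: bad value
```

Emit:
apply_moves(increments=[{"grip": 255,"xyz": [0,0,0]}])

```text
$.increments[0]: bad value
```

```bash
python3 go.py -.09 -.0135 .06
python3 - <<'E'
from h import *
cam('wrist','w2.png');c=cam('side','s2.png')
import pickle;pickle.dump(c,open('side2.pkl','wb'))
E
```

```text
t 0.775 tcp [0.3198 0.3222 0.2301] track -0.288 0.2481 F [0.96 0.82 0.41] w 0.0450332219707218 q [-0.98 -0.05  0.09  1.89  0.    1.3   0.5 ]
target [0.4703 0.0307 0.06  ] xyz mm [-261.4  198.1  170.3] rot [-0.01  0.05 -0.02]
```

View pics/w2.png

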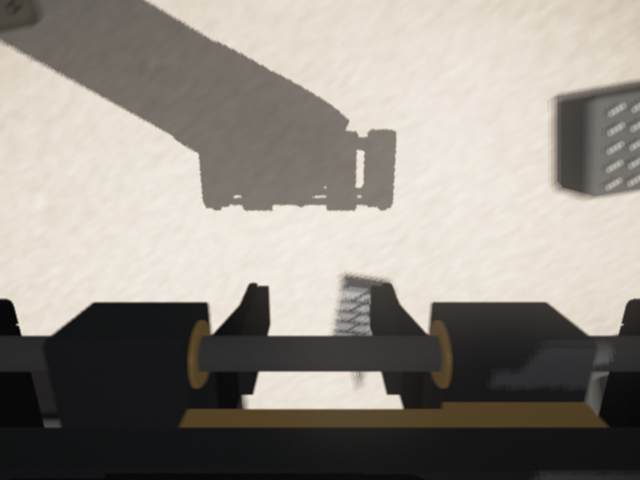

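View pics/s2.png

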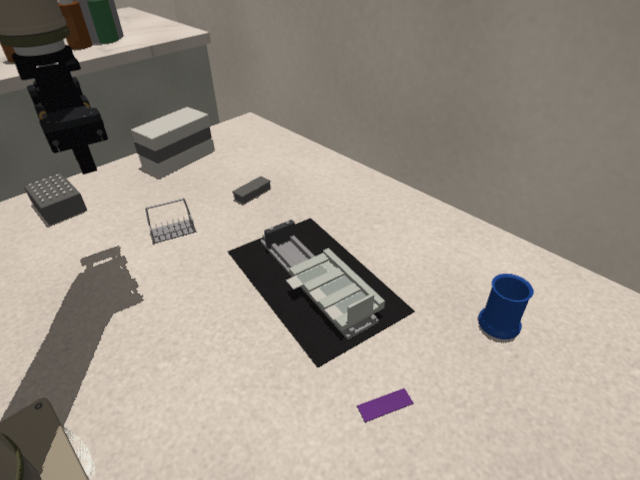

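The move was refused because every row needs a rotation. The wrist and side views show the arm partway, clear of everything. I'll continue with rotations included.

Emit:
apply_moves(increments=[{"grip": 255,"xyz": [-50,37,5],"rotation": [0,0,0]},{"grip": 255,"xyz": [-100,74,10],"rotation": [0,0,0]},{"grip": 255,"xyz": [-150,111,15],"rotation": [0,0,0]},{"grip": 255,"xyz": [-205,152,20],"rotation": [0,0,0]},{"grip": 255,"xyz": [-260,193,30],"rotation": [0,0,0]}])

```text
time: 1.5
ee_pos: [0.4579, 0.0437, 0.2037]
eef_rot: [0.768, 0.641, 0.0, 0.001]
ft_force: [1.7, 0.5, 0.4]
width: 0.0004
```

```bash
python3 go.py -.09 -.0135 .08
```

```text
t 1.5 tcp [0.4579 0.0437 0.2037] track -0.1044 -0.0028 F [1.7  0.54 0.39] w 0.0003995550205016027 q [-0.68 -0.04  0.48  1.94  0.02  1.24  1.18]
target [0.4703 0.0307 0.08  ] xyz mm [-10.5  14.3 123.7] rot [ 0.09  0.05 -0.49]
```

Emit:
apply_moves(increments=[{"grip": 255,"xyz": [-10,14,30],"rotation": [0,0,-0.5]},{"grip": 255,"xyz": [-10.5,14.3,70],"rotation": [0,0,-0.5]},{"grip": 255,"xyz": [-10.5,14.3,110],"rotation": [0,0,-0.5]},{"grip": 255,"xyz": [-10.5,14.3,123],"rotation": [0,0,-0.5]},{"grip": 255,"xyz": [-10.5,14.3,123],"rotation": [0,0,-0.5]}])

```text
time: 2.12
ee_pos: [0.4702, 0.0307, 0.0807]
eef_rot: [0.765, 0.644, -0.0, 0.001]
ft_force: [0.8, -0.8, 0.4]
width: 0.0007
```

```bash
python3 go.py -.09 -.0135 .024
python3 - <<'E'
from h import *
cam('wrist','w3.png');c=cam('side','s3.png');c=cam('scene','c3.png')
a=cv2.imread('pics/s3.png')[190:370,210:430];cv2.imwrite('pics/s3z.png',cv2.resize(a,None,fx=3.3,fy=3.3,interpolation=2))
E
```

```text
t 2.125 tcp [0.4702 0.0307 0.0807] track -0.0901 -0.0134 F [ 0.75 -0.77  0.41] w 0.0007091644489338249 q [-0.64  0.15  0.51  2.05 -0.08  0.96  1.32]
target [0.4703 0.0307 0.024 ] xyz mm [ 0.   0.  56.7] rot [0.05 0.09 0.03]
```

View pics/w3.png

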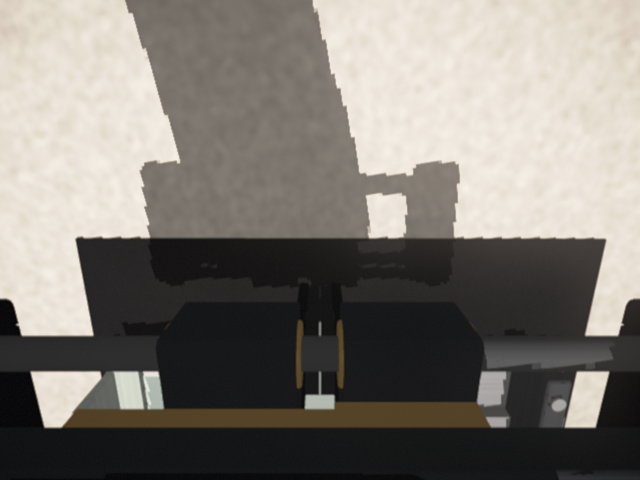

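View pics/s3z.png

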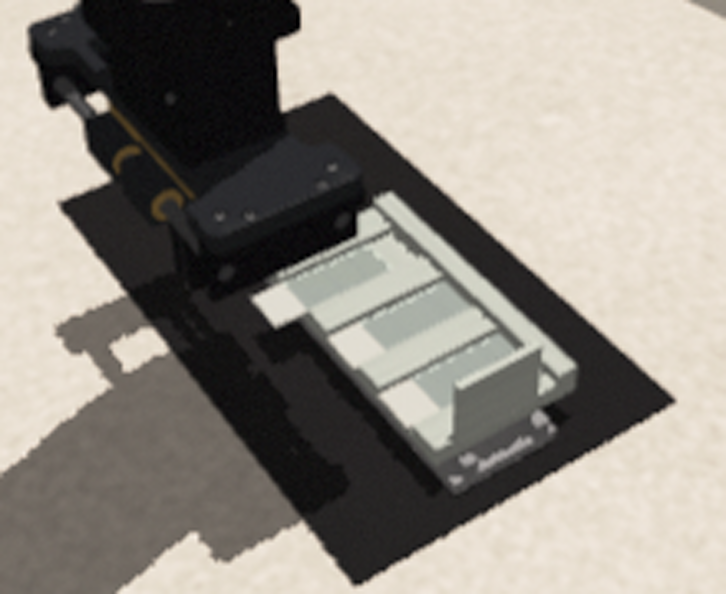

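View pics/c3.png

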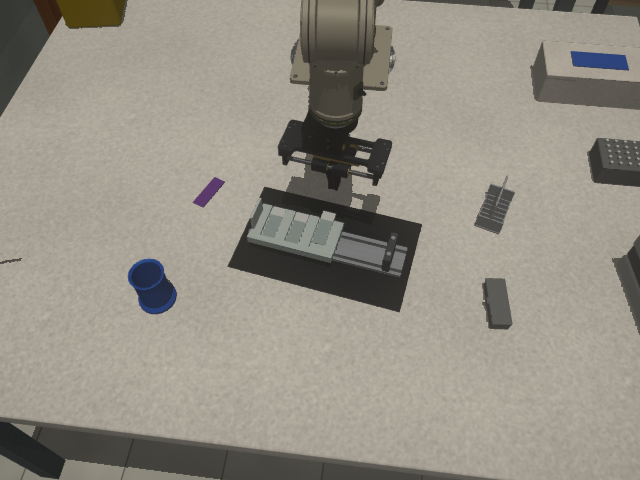

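The wrist, side and scene views show closed fingers standing in front of the protruding slide (frosted end at scene (328,217)), with free mat below. Descending now.

Emit:
apply_moves(increments=[{"grip": 255,"xyz": [0,0,25],"rotation": [0,0,0]},{"grip": 255,"xyz": [0,0,45],"rotation": [0,0,0]},{"grip": 255,"xyz": [0,0,57],"rotation": [0,0,0]},{"grip": 255,"xyz": [0,0,57],"rotation": [0,0,0]}])

```text
time: 2.78
ee_pos: [0.4715, 0.031, 0.0253]
eef_rot: [0.765, 0.644, 0.001, 0.001]
ft_force: [-0.7, -0.0, 1.1]
width: 0.0005
```

```bash
python3 go.py -.0705 -.0135 .024
python3 - <<'E'
from h import *
c=cam('scene','c4.png');c=cam('side','s4.png')
a=cv2.imread('pics/s4.png')[190:370,210:430];b=cv2.imread('pics/c4.png')[150:280,225:385]
cv2.imwrite('pics/s4z.png',cv2.resize(a,None,fx=3,fy=3,interpolation=2))
cv2.imwrite('pics/c4z.png',cv2.resize(b,None,fx=4,fy=4,interpolation=2))
E
```

```text
t 2.775 tcp [0.4715 0.031  0.0253] track -0.0888 -0.013 F [-0.74 -0.01  1.12] w 0.0005015374565882399 q [-0.61  0.25  0.5   2.09 -0.16  0.84  1.37]
target [0.4895 0.0273 0.024 ] xyz mm [-0.5 18.3  1.3] rot [ 0.19 -0.01  0.03]
```

View pics/s4z.png

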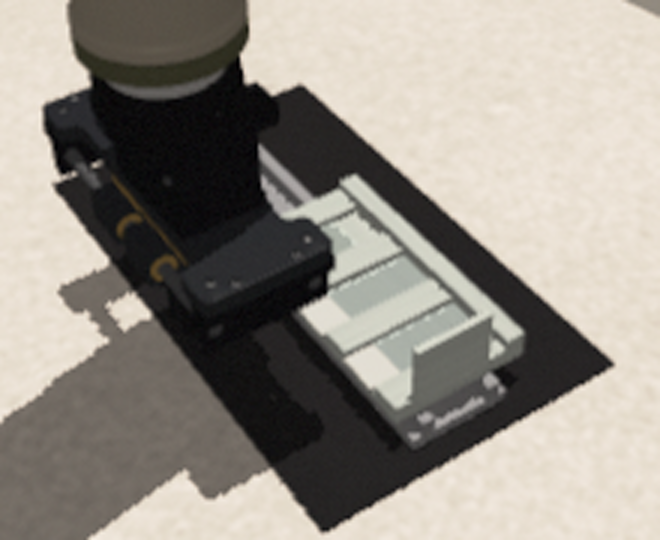

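View pics/c4z.png

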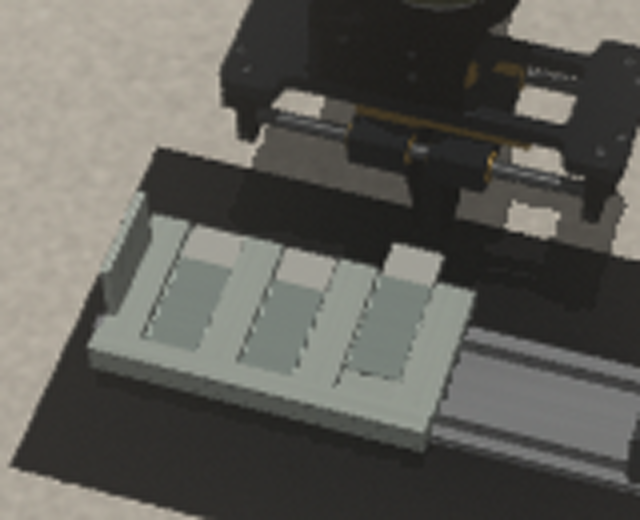

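The slide and fingers are lined up: fingertip at crop (435,235), slide end at (415,250). Pushing gently.

Emit:
apply_moves(increments=[{"grip": 255,"xyz": [-0.5,7,1],"rotation": [0,0,0]},{"grip": 255,"xyz": [-0.5,14,1],"rotation": [0,0,0]},{"grip": 255,"xyz": [-0.5,20,1],"rotation": [0,0,0]},{"grip": 255,"xyz": [-0.5,25,1],"rotation": [0,0,0]},{"grip": 255,"xyz": [-0.5,30,1],"rotation": [0,0,0]}])

```text
time: 3.5
ee_pos: [0.5019, 0.0253, 0.025]
eef_rot: [0.765, 0.644, 0.002, 0.002]
ft_force: [0.8, 0.1, -0.4]
width: 0.0003
```

```bash
cat > look.py <<'E'
import sys
from h import *
c=cam('scene','c.png'); n=sys.argv[1]
b=c['img'][150:280,225:385] if len(sys.argv)<3 else c['img'][150:320,225:425]
cv2.imwrite('pics/%s.png'%n,cv2.resize(b,None,fx=4 if len(sys.argv)<3 else 3.5,fy=4 if len(sys.argv)<3 else 3.5,interpolation=2))
E
python3 go.py -.0475 -.0135 .024;python3 look.py c5
```

```text
t 3.5 tcp [0.5019 0.0253 0.025 ] track -0.0579 -0.0133 F [ 0.81  0.14 -0.43] w 0.0002788886013447123 q [-0.58  0.31  0.49  2.02 -0.19  0.86  1.42]
target [0.5121 0.0234 0.024 ] xyz mm [-0.2 10.4  1.1] rot [ 0.26 -0.04  0.02]
```

View pics/c5.png

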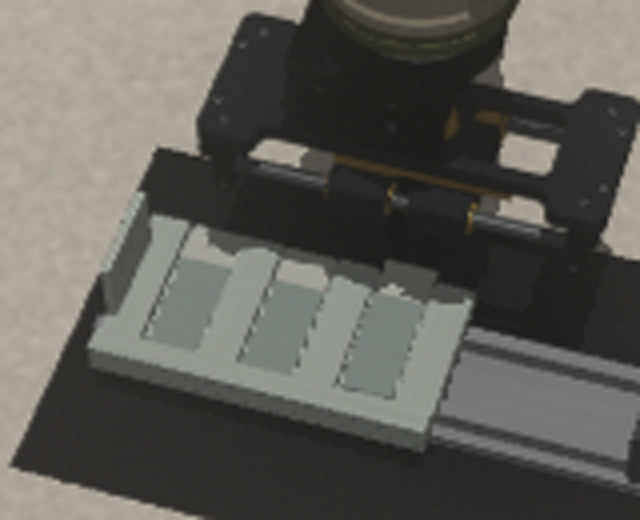

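The slide's clear end is now near (375,397), close to the line through the other two (expected about (371,397)). The last few mm go in small steps.

Emit:
apply_moves(increments=[{"grip": 255,"xyz": [0,2.5,0.5],"rotation": [0,0,0]},{"grip": 255,"xyz": [0,4.5,0.5],"rotation": [0,0,0]},{"grip": 255,"xyz": [0,6,0.5],"rotation": [0,0,0]},{"grip": 255,"xyz": [0,7,0.5],"rotation": [0,0,0]}])

```text
time: 4.05
ee_pos: [0.509, 0.0242, 0.0246]
eef_rot: [0.765, 0.644, 0.002, 0.001]
ft_force: [-3.7, 0.9, 2.8]
width: 0.0007
```

```bash
python3 go.py -.0475 -.0135 .024;python3 look.py c6
python3 - <<'E'
from h import *
import pickle
S=pickle.load(open('scene0.pkl','rb'))
def T(tx,ty,z):
    c,n=np.cos(-.17162),np.sin(-.17162);return np.array([.56125+c*tx-n*ty,.02859+n*tx+c*ty,z])
for y in(-.108,-.06,-.012):
  for s in(-1,1):
    print(y,s,[tuple(np.round(((u-225)*4+1.5,(v-150)*4+1.5))) for u,v in [proj(S,T(x,y+s*.013,.029)) for x in(-.038,.034,.038)]])
E
```

```text
t 4.05 tcp [0.509  0.0242 0.0246] track -0.0507 -0.0133 F [-3.72  0.86  2.77] w 0.0006626138966069577 q [-0.57  0.33  0.49  2.   -0.2   0.86  1.43]
target [0.5121 0.0234 0.024 ] xyz mm [-0.2  3.2  0.6] rot [ 0.24 -0.04  0.02]
-0.108 -1 [(np.float64(194.0), np.float64(227.0)), (np.float64(143.0), np.float64(344.0)), (np.float64(140.0), np.float64(351.0))]
-0.108 1 [(np.float64(245.0), np.float64(239.0)), (np.float64(195.0), np.float64(357.0)), (np.float64(192.0), np.float64(364.0))]
-0.06 -1 [(np.float64(288.0), np.float64(250.0)), (np.float64(239.0), np.float64(369.0)), (np.float64(236.0), np.float64(375.0))]
-0.06 1 [(np.float64(339.0), np.float64(262.0)), (np.float64(292.0), np.float64(382.0)), (np.float64(289.0), np.float64(389.0))]
-0.012 -1 [(np.float64(382.0), np.float64(273.0)), (np.float64(337.0), np.float64(393.0)), (np.float64(334.0), np.float64(400.0))]
-0.012 1 [(np.float64(434.0), np.float64(286.0)), (np.float64(391.0), np.float64(407.0)), (np.float64(388.0), np.float64(414.0))]
```

View pics/c6.png

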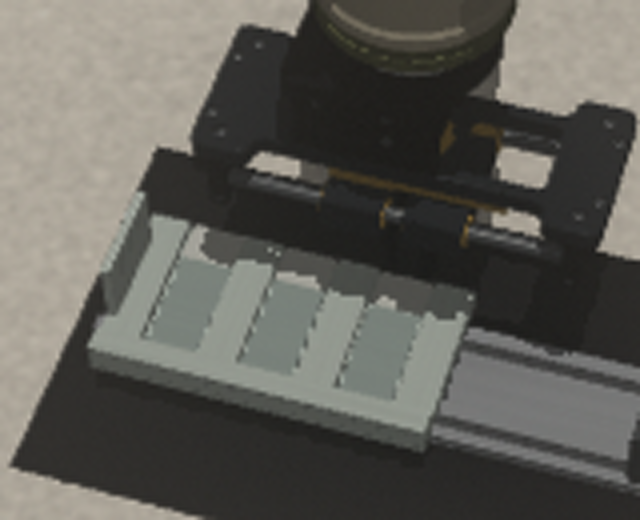

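Force is now about 3.7 N against the wall, and the frosted/clear boundary at (370,307) is in line with the others at (188,258) and (278,283). Drawing back to check.

Emit:
apply_moves(increments=[{"grip": 255,"xyz": [0,-10,0],"rotation": [0,0,0]},{"grip": 255,"xyz": [0,-30,0],"rotation": [0,0,0]},{"grip": 255,"xyz": [0,-45,-20],"rotation": [0,0,0]},{"grip": 255,"xyz": [0,-45,-60],"rotation": [0,0,0]},{"grip": 255,"xyz": [0,-45,-100],"rotation": [0,0,0]}])

```text
time: 4.72
ee_pos: [0.4633, 0.0319, 0.1254]
eef_rot: [0.765, 0.644, 0.001, 0.001]
ft_force: [0.4, -0.1, -0.0]
width: 0.0001
```

```bash
python3 go.py -.01 -.185 .15;python3 look.py c7
python3 - <<'E'
from h import *
c=cam('side'); cv2.imwrite('pics/s7.png',cv2.resize(c['img'][215:365,225:425],None,fx=4,fy=4,interpolation=2))
E
```

```text
t 4.725 tcp [0.4633 0.0319 0.1254] track -0.0971 -0.0135 F [ 0.41 -0.12 -0.01] w 0.00010492450724618706 q [-0.67  0.06  0.53  2.03 -0.03  1.06  1.27]
target [ 0.5198 -0.152   0.15  ] xyz mm [-171.5   87.   -24.4] rot [ 0.21 -0.04  0.03]
```

View pics/c7.png

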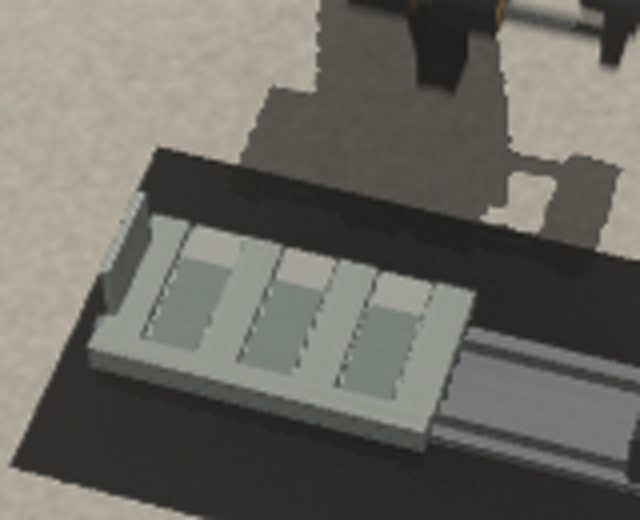

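View pics/s7.png

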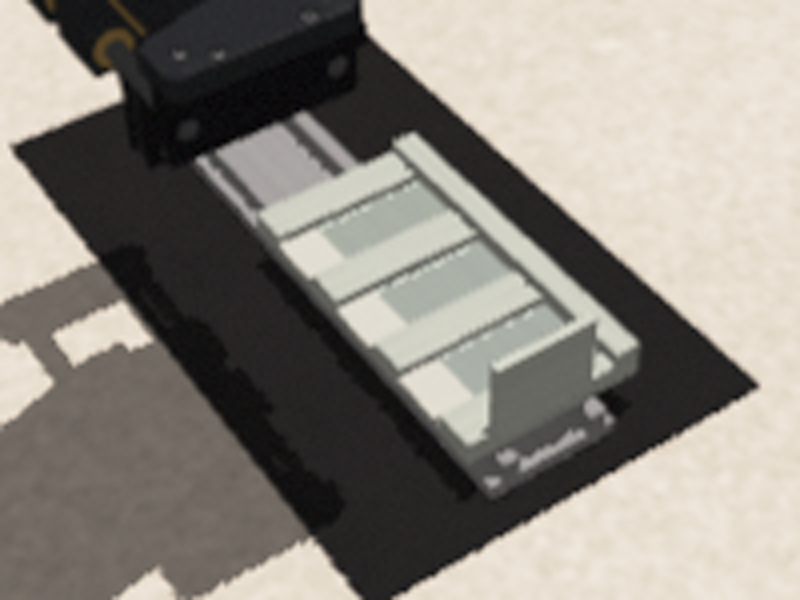

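Both views show the slide home: frosted ends in line at (215,243), (307,265) and (402,290), with the tray unmoved. Now over to the tab's outer side.

Emit:
apply_moves(increments=[{"grip": 255,"xyz": [-30,0,-25],"rotation": [0,0,0]},{"grip": 255,"xyz": [-75,25,-25],"rotation": [0,0,0]},{"grip": 255,"xyz": [-120,60,-25],"rotation": [0,0,0]},{"grip": 255,"xyz": [-160,90,-25],"rotation": [0,0,0]},{"grip": 255,"xyz": [-171,97,-25],"rotation": [0,0,0]}])

```text
time: 5.45
ee_pos: [0.5321, -0.1559, 0.1525]
eef_rot: [0.766, 0.643, 0.004, 0.003]
ft_force: [-0.5, 0.1, 0.5]
width: 0.0008
```

```bash
python3 go.py 0 -.185 .055;python3 look.py c8 1
```

```text
t 5.45 tcp [ 0.5321 -0.1559  0.1525] track 0.0027 -0.1867 F [-0.46  0.14  0.46] w 0.0007868001710060492 q [-0.4   0.27  0.71  1.79 -0.19  1.14  1.76]
target [ 0.5297 -0.1537  0.055 ] xyz mm [ 1.5 -3.7 97.5] rot [ 0.54 -0.13 -0.19]
```

View pics/c8.png

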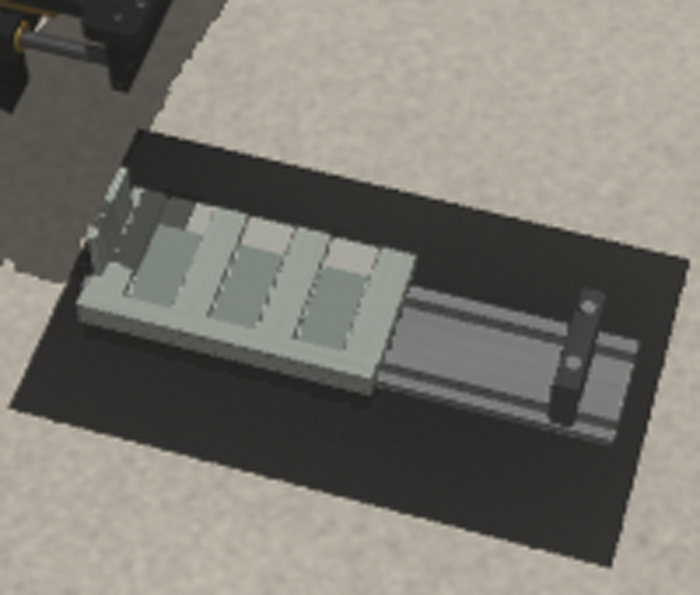

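The fingers are outside the tab (tab at crop (110,225)), with the tray still at its start. Descending.

Emit:
apply_moves(increments=[{"grip": 255,"xyz": [1.5,-3.7,30],"rotation": [0.5,0,0]},{"grip": 255,"xyz": [1.5,-3.7,65],"rotation": [0.5,0,0]},{"grip": 255,"xyz": [1.5,-3.7,90],"rotation": [0.5,0,0]},{"grip": 255,"xyz": [1.5,-3.7,98],"rotation": [0.5,0,0]},{"grip": 255,"xyz": [1.5,-3.7,98],"rotation": [0.5,0,0]}])

```text
time: 6.12
ee_pos: [0.5293, -0.1528, 0.0546]
eef_rot: [0.766, 0.643, 0.001, -0.001]
ft_force: [0.3, -0.3, 0.2]
width: 0.0004
```

```bash
python3 go.py 0 -.0665 .055;python3 - <<'E'
from h import *
c=cam('side','s9.png');c=cam('scene','c9.png')
cv2.imwrite('pics/c9z.png',cv2.resize(c['img'][130:290,190:430],None,fx=3.3,fy=3.3,interpolation=2))
E
```

```text
t 6.125 tcp [ 0.5293 -0.1528  0.0546] track -0.0005 -0.1842 F [ 0.3  -0.32  0.2 ] w 0.0003767048977151755 q [-0.35  0.4   0.66  1.88 -0.3   0.97  1.84]
target [ 0.5499 -0.0369  0.055 ] xyz mm [ 1.177e+02  2.000e-01 -1.000e-01] rot [-0.01 -0.16 -0.14]
```

View pics/s9.png

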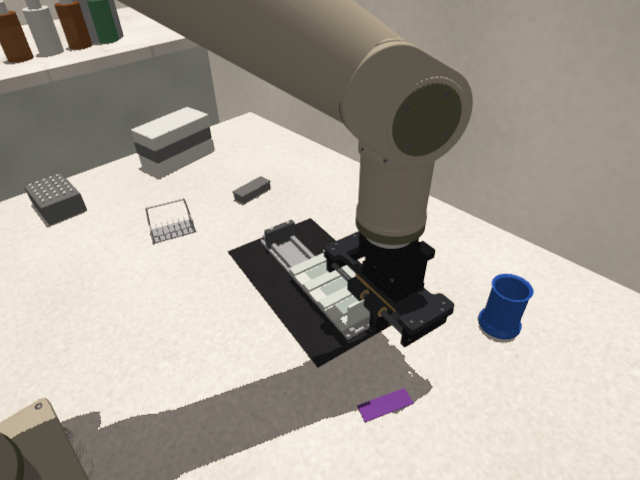

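View pics/c9z.png

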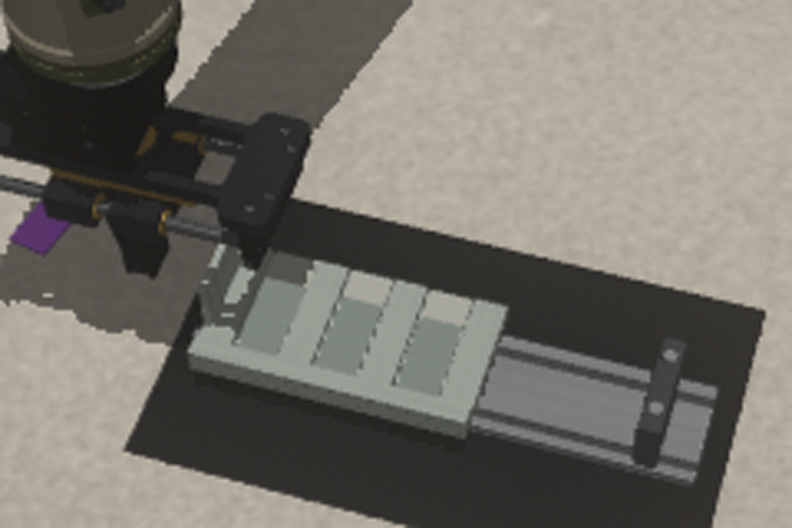

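Run:
```python
from h import *
c=cam('scene')
def inv(w):
    a,n=np.cos(-.17162),np.sin(-.17162);e=w[:2]-np.array([.56125,.02859]);return np.r_[a*e[0]+n*e[1],-n*e[0]+a*e[1],w[2]].round(4)
for u,v in((255,260),(250,258),(258,250),(255,240),(140,270),(150,265),(152,235),(148,250)):
    print(u,v,inv(world(c,190+u/3.3,130+v/3.3)))
```

```text
255 260 [ 0.0367 -0.0975  0.126 ]
250 258 [ 0.0364 -0.1004  0.1262]
258 250 [ 0.0322 -0.0972  0.1291]
255 240 [ 0.0374 -0.0956  0.1449]
140 270 [ 0.0096 -0.1845  0.0482]
150 265 [ 0.0116 -0.1761  0.0588]
152 235 [ 0.0378 -0.1551  0.1274]
148 250 [ 0.0105 -0.176   0.0717]
```

Gripper leg bottom sits at z = 0.126, well clear of the tray. Finger front is about 8 mm ahead of the TCP, so contact comes after roughly 33 mm and the stop at roughly 123 mm.

Emit:
apply_moves(increments=[{"grip": 255,"xyz": [18,0,0],"rotation": [0,0,0]},{"grip": 255,"xyz": [27,0,0],"rotation": [0,0,0]},{"grip": 255,"xyz": [36,0,0],"rotation": [0,0,0]},{"grip": 255,"xyz": [45,0,0],"rotation": [0,0,0]},{"grip": 255,"xyz": [54,0,0],"rotation": [0,0,0]}])

```text
time: 6.9
ee_pos: [0.5397, -0.1001, 0.0558]
eef_rot: [0.766, 0.643, 0.002, 0.0]
ft_force: [0.1, -2.7, 1.6]
width: 0.0003
```

```bash
python3 go.py 0 -.061 .055;python3 look.py c10 1
```

```text
t 6.9 tcp [ 0.5397 -0.1001  0.0558] track 0.0007 -0.1305 F [ 0.12 -2.67  1.58] w 0.0002572136780046324 q [-0.44  0.39  0.65  1.88 -0.28  0.96  1.73]
target [ 0.5508 -0.0315  0.055 ] xyz mm [69.5 -1.   1. ] rot [ 0.14 -0.15 -0.19]
```

View pics/c10.png

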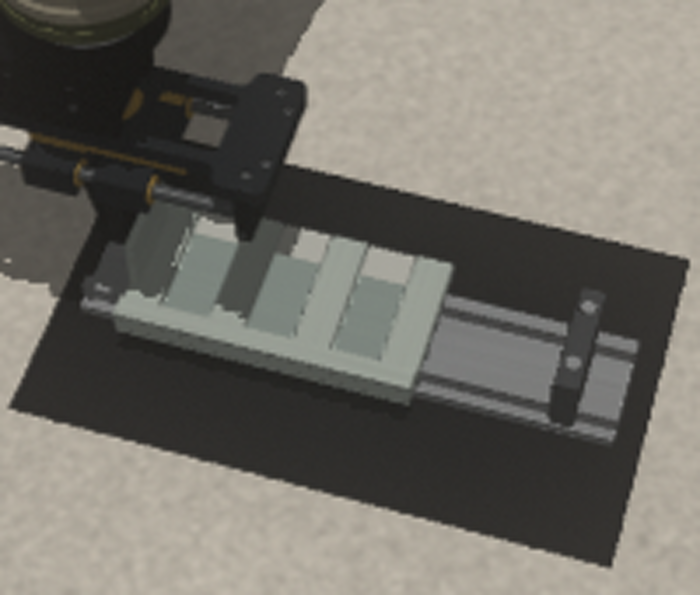

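The tray has moved along with 2.7 N on the tab, its right edge going from (415,255) to (450,265). Carrying on.

Emit:
apply_moves(increments=[{"grip": 255,"xyz": [10,0,0],"rotation": [0,0,0]},{"grip": 255,"xyz": [20,0,0],"rotation": [0,0,0]},{"grip": 255,"xyz": [30,0,0],"rotation": [0,0,0]},{"grip": 255,"xyz": [40,-0.5,0.5],"rotation": [0,0,0]},{"grip": 255,"xyz": [49,-1,1],"rotation": [0,0,0]}])

```text
time: 7.58
ee_pos: [0.5477, -0.0493, 0.055]
eef_rot: [0.766, 0.643, 0.002, -0.0]
ft_force: [1.6, -2.7, 1.0]
width: 0.0009
```

Emit:
apply_moves(increments=[{"grip": 255,"xyz": [4,0,0],"rotation": [0,0,0]},{"grip": 255,"xyz": [8,0,0],"rotation": [0,0,0]},{"grip": 255,"xyz": [11,0,0],"rotation": [0,0,0]},{"grip": 255,"xyz": [14,0,0],"rotation": [0,0,0]}])

```text
time: 8.07
ee_pos: [0.55, -0.0356, 0.0549]
eef_rot: [0.766, 0.643, 0.002, -0.0]
ft_force: [0.7, -2.1, -0.2]
width: 0.0009
```

```bash
python3 go.py 0 -.061 .055;python3 look.py c11 1
```

```text
t 8.075 tcp [ 0.55   -0.0356  0.0549] track -0.0001 -0.0651 F [ 0.65 -2.14 -0.19] w 0.0009383165248128319 q [-0.54  0.39  0.62  1.88 -0.28  0.96  1.6 ]
target [ 0.5508 -0.0315  0.055 ] xyz mm [ 4.1  0.1 -0.1] rot [ 0.13 -0.19 -0.11]
```

View pics/c11.png

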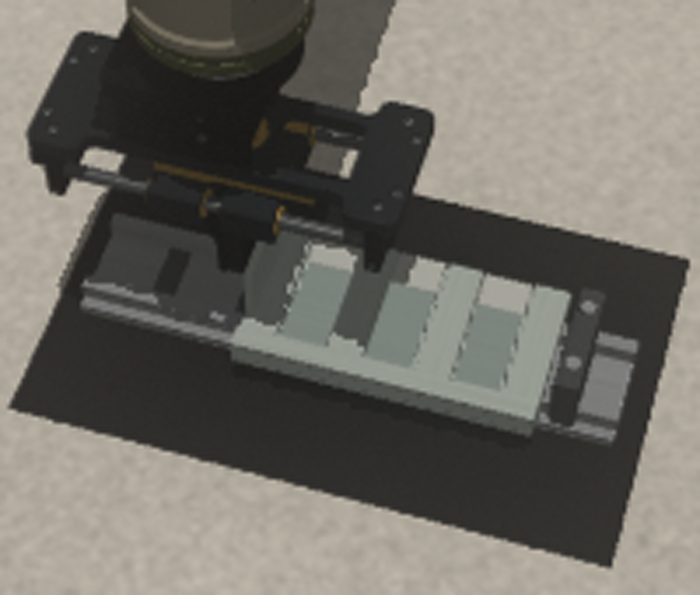

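The tray's right edge at (570,290) is just short of the stop at (580,295), and the force is still only friction. Nudging on until the force rises.

Emit:
apply_moves(increments=[{"grip": 255,"xyz": [2,0,0],"rotation": [0,0,0]},{"grip": 255,"xyz": [4,0,0],"rotation": [0,0,0]},{"grip": 255,"xyz": [6,0,0],"rotation": [0,0,0]}])

```text
time: 8.5
ee_pos: [0.5506, -0.0324, 0.0549]
eef_rot: [0.766, 0.642, 0.001, 0.001]
ft_force: [-1.7, -15.3, 1.6]
width: 0.0004
```

Force rose to 15 N, so the tray is against the stop. Hold briefly, then draw back.

Emit:
apply_moves(increments=[{"grip": 255,"xyz": [0.5,0,0],"rotation": [0,0,0]},{"grip": 255,"xyz": [0.5,0,0],"rotation": [0,0,0]},{"grip": 255,"xyz": [-10,0,0],"rotation": [0,0,0]},{"grip": 255,"xyz": [-30,0,0],"rotation": [0,0,0]},{"grip": 255,"xyz": [-50,0,0],"rotation": [0,0,0]}])

```text
time: 9.12
ee_pos: [0.5417, -0.0817, 0.0549]
eef_rot: [0.766, 0.643, 0.001, 0.0]
ft_force: [-0.1, -0.3, 0.2]
width: 0.0003
```

Emit:
apply_moves(increments=[{"grip": 255,"xyz": [-20,0,-15],"rotation": [0,0,0]},{"grip": 255,"xyz": [-30,-20,-55],"rotation": [0,0,0]},{"grip": 255,"xyz": [-30,-60,-95],"rotation": [0,0,0]},{"grip": 255,"xyz": [-30,-80,-115],"rotation": [0,0,0]},{"grip": 255,"xyz": [-30,-80,-115],"rotation": [0,0,0]}])

```text
time: 9.75
ee_pos: [0.4577, -0.0974, 0.1719]
eef_rot: [0.766, 0.643, 0.003, 0.001]
ft_force: [1.0, 0.6, 0.6]
width: 0.0006
```

```bash
python3 go.py 0 -.061 .055;python3 look.py c12 1
python3 - <<'E'
from h import *
import pickle
c=cam('scene','c12f.png')
def inv(w):
    a,n=np.cos(-.17162),np.sin(-.17162);e=w[:2]-np.array([.56125,.02859]);return np.r_[a*e[0]+n*e[1],-n*e[0]+a*e[1],w[2]].round(4)
S=pickle.load(open('scene0.pkl','rb'))
d=(np.abs(c['img'].astype(int)-S['img']).sum(2)>60)
for n,(x0,x1,y0,y1) in dict(jar=(120,185,250,320),mailer=(475,520,265,335),holder=(465,520,170,240)).items(): print(n,'changed px',d[y0:y1,x0:x1].sum())
c=cam('side','s12f.png');D=pickle.load(open('side0.pkl','rb'))
cv2.imwrite('pics/s12.png',cv2.resize(c['img'][190:370,220:420],None,fx=3.3,fy=3.3,interpolation=2))
E
```

```text
t 9.75 tcp [ 0.4577 -0.0974  0.1719] track -0.0805 -0.1418 F [0.99 0.55 0.6 ] w 0.000614859918451483 q [-0.59 -0.    0.71  1.97 -0.    1.16  1.52]
target [ 0.5508 -0.0315  0.055 ] xyz mm [ 80.5  79.6 117.7] rot [ 0.32 -0.25 -0.15]
jar changed px 0
mailer changed px 0
holder changed px 0
```

View pics/c12.png

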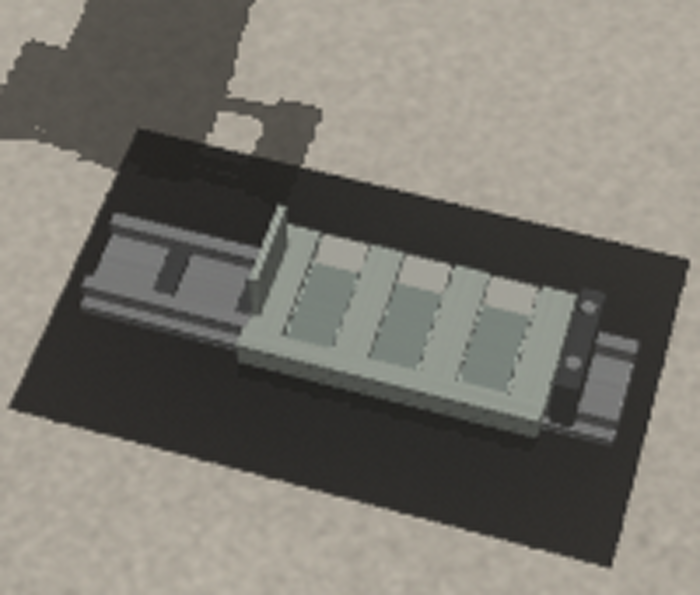

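View pics/s12.png

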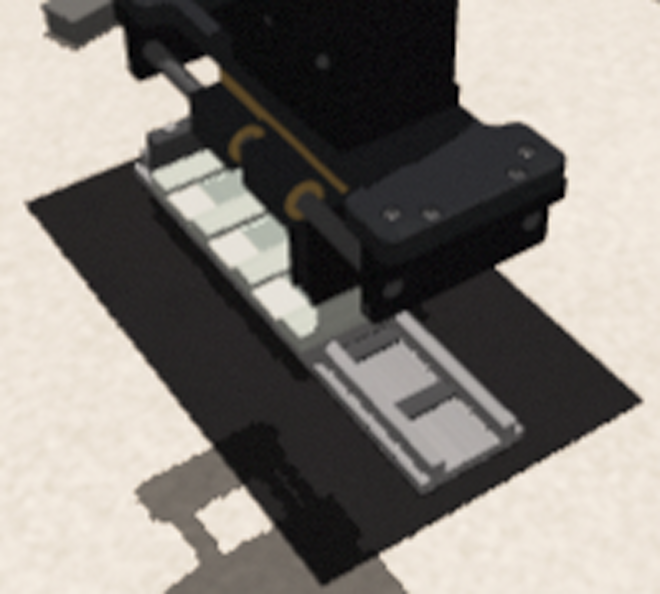

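The tray touches the stop at (575,295), the three slides are in line and home, and the bystanders are unchanged. Let the arm settle and hand in.

Emit:
apply_moves(increments=[{"grip": 255,"xyz": [0,0,-5],"rotation": [0,0,0]},{"grip": 255,"xyz": [0,0,-5],"rotation": [0,0,0]}])

```text
time: 10.15
ee_pos: [0.458, -0.0977, 0.1745]
eef_rot: [0.766, 0.643, 0.001, 0.001]
ft_force: [0.1, 0.1, -0.1]
width: 0.0004
```

```bash
python3 -c "
from h import *
print(r.close_job())"
```

```text
the job is handed in; nothing more can be done
None
```

The job is handed in, at about 10.2 s of the 45 s allowed. I pushed the protruding slide, in the lane nearest the stop, about 19 mm home with the closed fingertips. The wrist force read about 4–5 N at the back wall. I then pushed the tray by its tab until the force rose from about 2–3 N to about 15 N at the end stop, and drew back clear.

- **Slides and tray:** the last scene picture shows all three slides in line at home and the tray against the stop. In the side picture the gripper hid part of the slides.
- **Bystanders:** no pixels changed around the jar, mailer box or slide holder compared with the start.
- **Arm:** wrist force was back to about 0 N once it was clear.
- **Failed or disagreed:** the first move calls without a rotation were refused, with nothing moved. A few depth-camera readings at thin edges fell on the background, so I used the two-view measurements there, which matched the stated sizes to about 2–4 mm. One tray corner was further off because the two pictures did not show the same point.

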